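Rewind the ratchet vial carousel to its start stop

TASK

Rewind the vial carousel: lift its pawl and throw it right over so that it stays up, then turn the wheel backwards (clockwise from above) by its handle until its lug sits firmly, but not hard, against the stop screw. Then swing the pawl back down onto the ratchet teeth and let go, leaving the wheel at the stop and the things standing around undisturbed.

Things in the scene. Friction and masses are not known exactly. Their poses are not given: they have to be found in the camera images.
- base: White base plate, 300 x 320 x 12 mm, fixed to the bench. Origin on the wheel's vertical axis at bench height, z up; pawl on its +y side, stop on its -y side. The wheel is a disc of 210 mm diameter, top 34 mm above the bench, with seven small fixed vials (70 mm high, within 39 mm of the axis).
- wheel (a joint): Turn of the ratchet wheel, rad; grows counter-clockwise seen from above (forwards); backwards is clockwise, decreasing, and blocked by a tooth while the pawl is down. Drag about 3 N at the handle; stays where left. At value q handle and lug lie at the angle q - 1.92 from the base's x axis. Begins between 1.5 and 2.2.
- handle_grip (a point): Middle of the gripping length of the wheel's handle: an upright black plastic cylinder, 18 mm diameter, from 50 to 102 mm above the bench (this point at 80 mm), 66 mm from the wheel's axis; it spins freely on its stem, so a gripper need not turn with the wheel.
- lug: Dark steel lug sticking out of the wheel's rim below the handle, 10 mm wide, from radius 98 to 132 mm, 23 to 35 mm above the bench. The body's origin is on the wheel's axis at bench height and its x axis points along the lug (and to the handle).
- lug_face (a point): Middle of the lug's clockwise face, the one that meets the stop screw: 120 mm from the wheel's axis, 5 mm clockwise of the lug's centre line, 30 mm above the bench.
- stop: Steel stop block on the base plate, top 48 mm above the bench. Origin on the wheel's axis at bench height; x axis points out to the block (x 108 to 136, y -28 to 0 mm). From its face y = 0 a rubber-tipped rigid screw (14 mm tip, x = 120 mm, height 30 mm) points in +y at the oncoming lug, 6 to 30 mm out: differs each time, not reported, feel for it. Firm is 4 N or more on it; over 15 N is too hard.
- pawl (a joint): Swing of the pawl about its horizontal pivot, rad: 0 lowest (nose on the wheel between the teeth; up to about 0.15 when resting on a tooth), about 1.57 upright, 1.9 thrown over against its end stop, away from the wheel. It is only held by its weight (0.14 kg) and falls, damped, to whichever side of upright it leans.
- pawl_bar (a point): Middle of the free length of the pawl's cross bar: a plain level steel bar, 12 mm diameter, free over 55 mm, at the pawl's nose end, sticking outwards past the wheel along the pivot's direction (the base's +y). It is 60 mm above the bench when the pawl is down and swings with it, on a radius of 92 mm about the pivot.
- pawl_pivot (a point): Point on the pawl's pivot axis, level with pawl_bar along it, 56 mm above the bench. The axis is level, along the base's y. From here the bar lies 92 mm towards the base's -x and 4 mm higher at joint value 0, and goes up and over towards +x.
- nose: The pawl's tip, a dark steel block 8 x 12 x 21 mm under the end of the pawl's arm. The body's origin is on the pivot.
- crown: The ring of 18 saw teeth on the wheel: radius 84 to 104 mm, 12 mm high, tips 46 mm above the bench. Origin on the wheel's axis at bench height.
- reagent_bottle: Loose amber bottle, 60 mm diameter, 130 mm high; origin under its centre. To be left alone.
- tube_rack: Loose blue tube rack, 75 x 170 x 45 mm; origin under its centre. To be left alone.
- beaker: Loose white ceramic cup, 70 mm across, 80 mm high; origin under its centre. To be left alone.

How it is judged:
By the outcome, as a careful person would: the job done as asked, in the order asked, and still so for the second after the job is handed in, with the robot touching nothing.
It also fails if it takes over 67 s, if anything falls off the work surface, if the arm or the gripper's body presses on something with over 40 N, if the wrist force passes 120 N, or if a joint passes its speed limit or range.

ROBOT

A 7-joint arm with a two-finger parallel gripper is mounted at the origin on the work surface. World frame = base frame: x ahead of the robot, y to its left, z up, the work surface at z = 0. Lengths are in m, angles in rad, forces in N, time in s.
With the tool pointing down it reaches from about 0.35 to 0.9 m from the base axis. Payload 8.1 kg.
Tool frame: the origin (TCP) lies on the centre line of the jaws, within the pads' length; the fingertips stand 19 mm ahead of it and the grasp point (between the pads) is the TCP (arm.tip_reach is the distance from the TCP to the fingertips, in m); z points along the fingers, y is the line along which they close (so a half turn about z gives the same grasp; the last joint's range is limited). The gripper opens to 92 mm and grips with 3 to 60 N. Pads are 19 mm wide; open, the fingers measure 130 mm over their backs; the gripper's body (75 mm by 190 mm) begins 47 mm behind the grasp point.
Start: joints at [1.182, 0.434, 0.025, 1.573, -0.012, 1.134, -0.075], TCP at [0.176, -0.6, 0.246] pointing down, gripper open.
Joint ranges: [-2.62, 2.62], [-0.44, 2.09], [-1.27, 1.32], [0.08, 2.57], [-1.32, 4.46], [0.12, 2], [-2.74, 2.74]. Speed limits (rad/s): [2.22, 2.22, 3.01, 3.01, 3.14, 3.14, 3.14].

INTERFACE

Orientations are given as a rotation vector (axis times angle).
In Python, from cell import arm gives the robot as it stands.
- The arm moves only by the tool arm_command, never from a script. Its argument "targets" is a list that holds one entry, the list of rows, each a list of 6 numbers: the shift along the tool's x, y, z in m, then the turn, a rotation vector about the tool's x, y, z in rad. A call has 1 to 10 rows; each row shifts and turns the commanded pose from where the row before left it, along the tool's axes as they then stand; what a row does not reach is not made up. A row lasts 1/8 s, in which the tool goes at most 62.5 mm and 10.7 degrees, less where a joint would pass 70% of its speed; a pose out of reach is approached as far as the arm can. A call with a gripper value outside its range is refused whole. "jaw" is the finger opening in m, from 0 to 0.0918, set as the call begins (left out, the last holds). The fingers move at their own pace and stop on an object; "newtons" is the grip in N (left out, the last holds). Time passes only in rows, so rows that do not move let the fingers close. It gives the time, the measured TCP pose, the force, the opening and the grip force at its end, in the units of the state.
- arm.observe(): the state, without advancing time (a new reading comes with each control period).
- arm.get_image(name): name is "side" or "top" or "wrist"; returns a dict with "pixels" (420x560x3 uint8, red, green, blue), "z_map" (420x560 float32, m along the optical axis (not along the pixel's ray), 0 where there is no reading), "fx", "fy", "cx", "cy" (pixels), "xyz" and "rotation" of the camera in the world; the wrist camera has in their place "T_tool_cam" (4x4, takes a point from camera to tool coordinates, whose origin is the TCP and whose axes are the flange's). Camera axes: x right, y down, z forward; pixel columns grow to the right and rows downward; lengths in m; the calibration is good to about 2 mm. A picture is of the moment at which its call begins: read the wrist's pose just before it.
- arm.sign_off(): hands the job in; it is judged then, once.
The state is a dict: "clock": time; "joints": joint angles; "dq": joint speeds; "joint_efforts": joint torques, N m; "position": TCP position; "ee_rot": TCP orientation; "force": force on the tool from outside, world axes, zero at the start; "ft_torque": the same for the moment, N m; "width": opening from 0.0 (shut) to 1.0 (fully open); "gripper_force": force on a finger pad.
Only numpy, scipy, OpenCV 4.12 (cv2) and the standard library are available. Lean on these libraries where they do the work, as an engineer would, in place of code of your own. Each camera call takes 0.05 s, during which the arm holds its last target. There are 200 camera calls.

## Working session

There is one attempt and no reset: what is moved stays moved. The work goes in short steps, Python scripts to look and compute and a tool call to move; the robot and the scene stay as the last step left them, time stands still between calls to the robot, and variables do not carry over. Pictures are saved under pics/ and viewed, at most 10 in all, crops included, and the job is handed in when it is done.

Besides the shell and the picture viewer there is one more tool, called after "Call:" as name(argument=value, ...), one argument or row to a line, values as JSON. arm_command: Moves the arm, as the interface text tells. Its arguments: {"type":"object","properties":{"targets":{"type":"array","items":{"type":"array","items":{"type":"array","items":{"type":"number"}}}},"jaw":{"type":"number"},"newtons":{"type":"number"}},"required":["targets"]}

```bash
mkdir -p pics; ls
cat > h.py <<'E'
from cell import arm
import numpy as np, cv2, pickle
from scipy.spatial.transform import Rotation as R
def snap(n,f):
    s=arm.observe(); d=arm.get_image(n); cv2.imwrite('pics/%s.png'%f,d['pixels'][:,:,::-1]); pickle.dump((s,d),open('pics/%s.pkl'%f,'wb')); return s,d
def load(f): return pickle.load(open('pics/%s.pkl'%f,'rb'))
def cam(s,d):
    if 'T_tool_cam' in d:
        T=np.eye(4); T[:3,:3]=R.from_rotvec(s['ee_rot']).as_matrix(); T[:3,3]=s['position']; T=T@d['T_tool_cam']; return T[:3,:3],T[:3,3]
    r=np.array(d['rotation']); 
    if r.shape!=(3,3): r=R.from_rotvec(r).as_matrix()
    return r,np.array(d['xyz'])
def cloud(s,d):
    r,t=cam(s,d); z=d['z_map']; v,u=np.indices(z.shape)
    p=np.stack([(u-d['cx'])/d['fx']*z,(v-d['cy'])/d['fy']*z,z],-1)
    return p@r.T+t
def ray(s,d,u,v,h):
    r,t=cam(s,d); w=r@np.array([(u-d['cx'])/d['fx'],(v-d['cy'])/d['fy'],1]); return t+w*(h-t[2])/w[2]
E
python3 - <<'E'
from h import *
s,d=snap('top','top'); snap('side','side')
print(s); print(cam(s,d), d['fx'])
a=np.hstack([cv2.imread('pics/top.png')]);
E
```

```text
pics
{'clock': 0.0, 'joints': array([ 1.1823983 ,  0.43522423,  0.0249798 ,  1.57408451, -0.01161295,
        1.13400996, -0.07510395]), 'dq': array([ 0.00193927,  0.00166915,  0.0006334 ,  0.00016945,  0.00029338,
       -0.00045343,  0.00024955]), 'joint_efforts': array([-7.44410409e-04, -6.67840433e+01,  9.85070877e-01, -3.14448202e+01,
       -6.03642873e-02,  4.29765740e-02,  1.63217715e-04]), 'position': array([ 0.17601439, -0.59920235,  0.24494913]), 'ee_rot': array([-3.10806615e+00, -4.47052307e-01,  5.61310336e-04]), 'force': array([-0.46098206,  0.67361226, -0.48215483]), 'ft_torque': array([ 0.0417758 , -0.02076483, -0.03936027]), 'gripper_force': 0.0, 'width': 0.9998731349445572}
(array([[-0.0133222 , -0.98219863,  0.18737229],
       [-0.99988091,  0.01454561,  0.0051559 ],
       [-0.00778957, -0.18728129, -0.98227544]]), array([ 0.29099042, -0.01599145,  1.29498023])) 479.0415928237706
```

View pics/top.png

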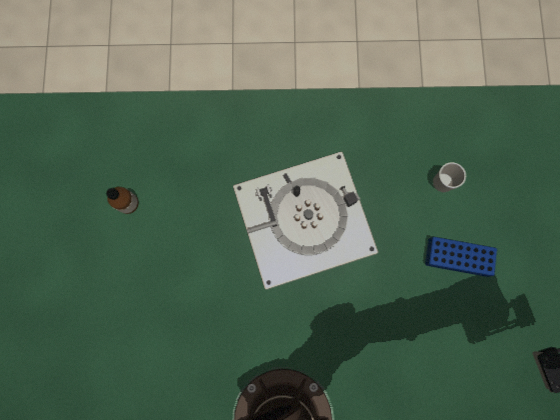

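View pics/side.png

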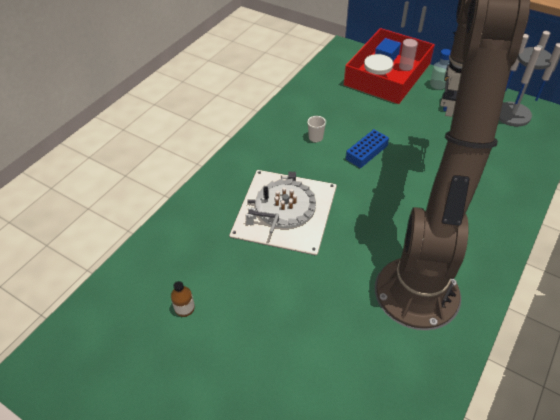

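Run:
```python
from h import *
im=cv2.imread('pics/top.png')[140:300,220:390]
cv2.imwrite('pics/c1.png',cv2.resize(im,None,fx=3.7,fy=3.7,interpolation=cv2.INTER_CUBIC))
s,d=load('top')
for u,v,h in [(234,185,.012),(342,152,.012),(378,252,.012),(267,289,.012),(308,216,.034)]: print(ray(s,d,u,v,h))
```

```text
[0.6154904  0.12723195 0.012     ]
[ 0.70571577 -0.17386542  0.012     ]
[ 0.42468983 -0.26018056  0.012     ]
[0.33073982 0.0380682  0.012     ]
[ 0.52151587 -0.0738639   0.034     ]
```

View pics/c1.png

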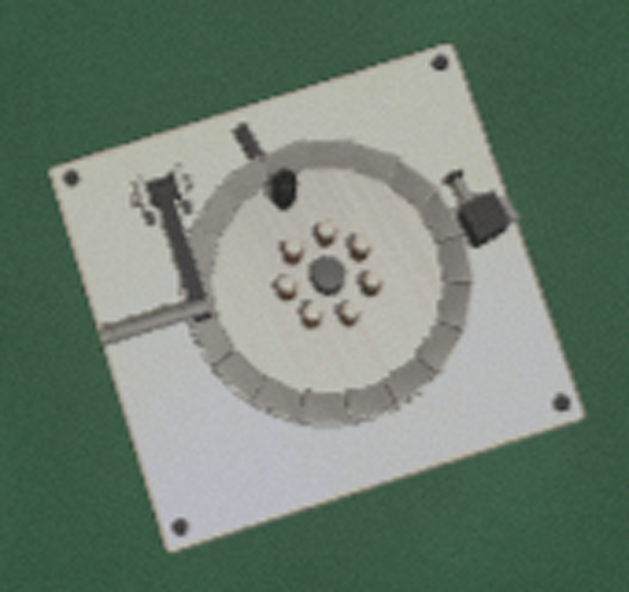

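Call:
arm_command(
  targets=[
    [[0.044,-0.042,-0.01,0,0,0],[0.044,-0.042,-0.01,0,0,0],[0.044,-0.042,-0.01,0,0,0],[0.044,-0.042,-0.01,0,0,0],[0.044,-0.042,-0.01,0,0,0],[0.044,-0.042,-0.01,0,0,0],[0.044,-0.042,-0.01,0,0,0],[0.044,-0.042,-0.01,0,0,0],[0.044,-0.042,-0.01,0,0,0],[0.044,-0.042,-0.01,0,0,0]],
  ],
  jaw=0.05,
  newtons=8,
)

```text
clock: 1.35
position: [0.4804, -0.071, 0.346]
ee_rot: [3.109, 0.447, -0.0]
force: [0.8, 0.1, 0.4]
width: 0.544
gripper_force: 0.0
```

Call:
arm_command(
  targets=[
    [[0,0,0,0,0,-0.175],[0,0,0,0,0,-0.175],[0,0,0,0,0,-0.175],[0,0,0,0,0,-0.175],[0,0,0,0,0,-0.175],[0,0,0,0,0,-0.175],[0,0,0,0,0,-0.175],[0,0,0,0,0,-0.175],[0,0,0,0,0,-0.175],[0,0,0,0,0,0]],
  ],
)

```text
clock: 2.6
position: [0.4797, -0.0728, 0.3454]
ee_rot: [-1.878, -2.517, 0.001]
force: [-0.1, -0.5, -0.4]
width: 0.543
gripper_force: 0.0
```

Run:
```python
from h import *
s,d=snap('wrist','w1'); print(s['clock'],s['position'],R.from_rotvec(s['ee_rot']).as_matrix().round(3),s['joints'].round(2),s['force'],s['width'])
print(d['T_tool_cam'],d['fx'])
im=cv2.imread('pics/w1.png'); cv2.imwrite('pics/w1b.png',cv2.resize(im,(800,600)))
```

```text
2.6 [ 0.47971281 -0.07279957  0.34542165] [[-0.285  0.959 -0.001]
 [ 0.959  0.285  0.   ]
 [ 0.    -0.001 -1.   ]] [ 0.52  0.18 -0.56  1.71  0.1   1.28  0.23] [-0.07516521 -0.45982446 -0.36414673] 0.5431042579172993
[[-3.00150515e-04 -9.64357879e-01 -2.64601191e-01  7.02356412e-02]
 [ 9.99999844e-01 -1.64575036e-04 -5.34544966e-04  1.31937368e-04]
 [ 4.71945900e-04 -2.64601310e-01  9.64357778e-01 -1.39443883e-01]
 [ 0.00000000e+00  0.00000000e+00  0.00000000e+00  1.00000000e+00]] 327.75622319853926
```

View pics/w1b.png

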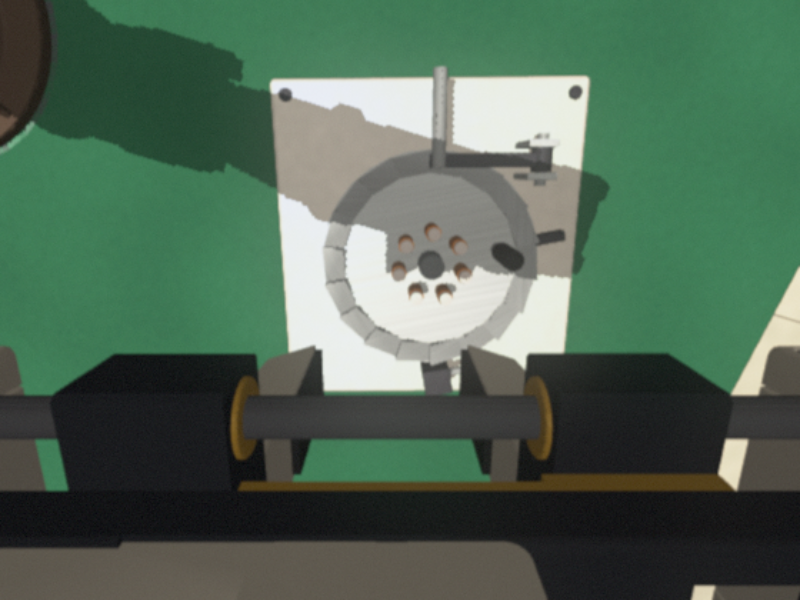

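Run:
```python
from h import *
from scipy.optimize import least_squares
s,d=load('w1'); P=cloud(s,d); v,u=np.indices(P.shape[:2]); z=P[...,2]
k=.7
def pk(a,b): p=P[int(b*k),int(a*k)]; return p
for n,a,b in [('plate',300,120),('wheel',400,330),('hub',431,264),('bar0',440,75),('bar',440,110),('bar1',438,150),('arm',490,160),('pivot',542,155),('handletop',513,261),('lug',555,236),('stop',436,380)]: print(n,pk(a,b).round(4))
# crown outer-edge fit: rays of outer rim picked by top height
m=(z>.0435)&(z<.049)&(v<255)&(np.hypot(P[...,0]-.52,P[...,1]+.07)<.125)
q=P[m][:,:2]
def f(c):
    r=np.hypot(*(q-c[:2]).T); return np.maximum(0,np.maximum(r-.104,.084-r))
c=least_squares(f,[.52,-.07],loss='soft_l1',f_scale=.002).x; print('centre',c,m.sum())
w=(z>.030)&(z<.037)&(np.hypot(P[...,0]-.52,P[...,1]+.07)<.09); print('wheel z',np.median(z[w]))
# plate corners
for a,b in [(271,80),(589,76)]: print('corner',ray(s,d,a*k,b*k,.012))
ya=np.array([-.285,.959])
h=(z>.097)&(z<.108)&(np.hypot(P[...,0]-c[0],P[...,1]-c[1])<.09)&(v<255); print('handle',P[h].mean(0),h.sum())
for H in(.06,): print('bar ray',ray(s,d,440*k,68*k,H),ray(s,d,438*k,165*k,H),'pivot',ray(s,d,542*k,158*k,.056))
hh=P[h].mean(0)[:2]-c; print('handle r',np.hypot(*hh),'ang',np.arctan2(hh[1],hh[0]))
```

```text
plate [0.3632 0.0151 0.0111]
wheel [ 0.512  -0.1503  0.0342]
hub [ 0.5165 -0.0725  0.064 ]
bar0 [0.4758 0.0776 0.0753]
bar [0.4842 0.0524 0.074 ]
bar1 [0.4917 0.0221 0.0734]
arm [0.5386 0.0279 0.0639]
pivot [0.5789 0.0447 0.0656]
handletop [ 0.5765 -0.0446  0.1018]
lug [ 0.6272 -0.018   0.0337]
stop [ 0.561  -0.1881  0.0485]
centre [ 0.5192924  -0.07539255] 1598
wheel z 0.034344040131681075
corner [0.32942919 0.04128936 0.012     ]
corner [0.61091706 0.12828917 0.012     ]
handle [ 0.57626365 -0.04427118  0.10168703] 176
bar ray [0.47492833 0.08527908 0.06      ] [0.49727083 0.01136176 0.06      ] pivot [0.58318997 0.04305632 0.056     ]
handle r 0.06491735768415796 ang 0.4999706278124915
```

Call:
arm_command(
  targets=[
    [[0.0245,0.008,0.045,0,0,0],[0.0245,0.008,0.045,0,0,0],[0.0245,0.008,0.045,0,0,0],[0.0245,0.008,0.045,0,0,0],[0.0245,0.008,0.045,0,0,0],[0,0,0,0,0,0],[0,0,0.025,0,0,0],[0,0,0.027,0,0,0],[0,0,0,0,0,0],[0,0,0,0,0,0]],
  ],
)

```text
clock: 3.9
position: [0.4842, 0.0558, 0.0701]
ee_rot: [1.879, 2.516, 0.001]
force: [0.5, -0.1, 1.7]
width: 0.544
gripper_force: 0.0
```

Call:
arm_command(
  targets=[
    [[0,0,0,0,0,0],[0,0,0,0,0,0],[0,0,0,0,0,0],[0,0,0,0,0,0],[0,0,0,0,0,0],[0,0,0,0,0,0]],
  ],
  jaw=0,
  newtons=8,
)

```text
clock: 4.65
position: [0.483, 0.056, 0.0687]
ee_rot: [-1.877, -2.519, 0.001]
force: [-1.9, 0.5, 1.8]
width: 0.126
gripper_force: 8.0
```

Call:
arm_command(
  targets=[
    [[0,0.0022,-0.0095,0,0,0],[0,0.0026,-0.0095,0,0,0],[0,0.0047,-0.0104,0,0,0],[0,0.0058,-0.01,0,0,0],[0,0.007,-0.0091,0,0,0],[0,0.0082,-0.0081,0,0,0],[0,0.009,-0.007,0,0,0],[0,0.01,-0.0059,0,0,0],[0,0.0105,-0.0046,0,0,0],[0,0.0111,-0.0032,0,0,0]],
  ],
)

```text
clock: 5.9
position: [0.5523, 0.077, 0.1469]
ee_rot: [1.877, 2.519, 0.002]
force: [-2.3, 0.7, 2.0]
width: 0.127
gripper_force: 8.0
```

Call:
arm_command(
  targets=[
    [[0,0.0113,-0.0018,0,0,0],[0,0.0115,-0.0004,0,0,0],[0,0.0115,0.0011,0,0,0],[0,0.0112,0.0025,0,0,0],[0,0,0,0,0,0],[0,0,0,0,0,0]],
  ],
)

```text
clock: 6.65
position: [0.5951, 0.0894, 0.1446]
ee_rot: [1.877, 2.519, 0.0]
force: [-0.4, 0.5, 0.8]
width: 0.129
gripper_force: 8.0
```

Call:
arm_command(
  targets=[
    [[0,0,0,0,0,0],[0,0,0,0,0,0],[0,0,0,0,0,0],[0,0,0,0,0,0],[0,0,-0.01,0,0,0],[0,0,-0.025,0,0,0],[0,0,-0.035,0,0,0],[0,0,0,0,0,0]],
  ],
  jaw=0.05,
)

```text
clock: 7.65
position: [0.5966, 0.0903, 0.2182]
ee_rot: [1.875, 2.516, 0.007]
force: [0.3, 0.4, -0.2]
width: 0.547
gripper_force: 0.0
```

Call:
arm_command(
  targets=[
    [[-0.03,-0.014,0,0,0,0],[-0.03,-0.014,0,0,0,0],[-0.03,-0.014,0,0,0,0],[-0.033,-0.014,0,0,0,0],[0,0,0,0,0,0]],
  ],
  jaw=0.042,
)

```text
clock: 8.28
position: [0.5759, -0.0484, 0.2141]
ee_rot: [1.884, 2.514, -0.004]
force: [0.3, 0.7, -0.3]
width: 0.459
gripper_force: 0.0
```

Run:
```python
from h import *
s,d=snap('wrist','w2'); print(s['clock'],s['position'],s['force'],s['width'],s['joints'].round(2))
cv2.imwrite('pics/w2b.png',cv2.resize(cv2.imread('pics/w2.png'),(800,600)))
```

```text
8.275 [ 0.5759116  -0.0483561   0.21413049] [ 0.29556514  0.65842862 -0.2567533 ] 0.45855294853118833 [ 0.38  0.45 -0.55  1.7   0.26  1.07  0.04]
```

View pics/w2b.png

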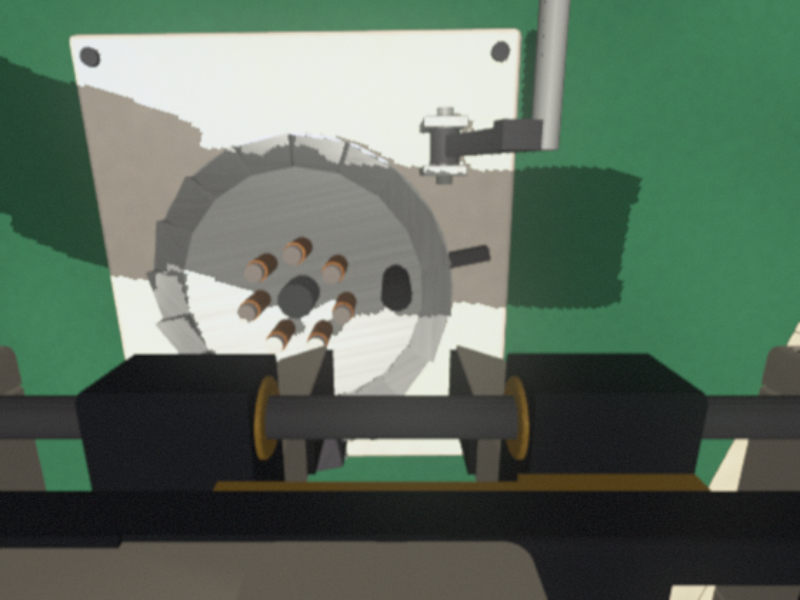

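Run:
```python
from h import *
s,d=load('w2'); P=cloud(s,d); z=P[...,2]; v,u=np.indices(z.shape)
s2=arm.observe(); print(s2['position'], R.from_rotvec(s2['ee_rot']).as_matrix().round(3).tolist())
c=np.array([.5193,-.0754])
m=(z>.098)&(z<.107)&(v<240)&(u>250)&(u<310)&(v>180); h=P[m].mean(0); print('handle',h,m.sum(),np.hypot(*(h[:2]-c)))
m=(v<105)&(u>375)&(u<397)&(z>.1); b=P[m]; print('bar', b.mean(0),b.min(0),b.max(0))
Rm=R.from_rotvec(s2['ee_rot']).as_matrix(); print('tool delta',Rm.T@(np.r_[h[:2],.094]-s2['position']))
```

```text
[ 0.57614996 -0.04584066  0.21434073] [[-0.283, 0.959, -0.001], [0.959, 0.283, -0.0], [-0.0, -0.001, -1.0]]
handle [ 0.57713129 -0.04392094  0.10193822] 365 0.06584366921751636
bar [0.60656719 0.07421504 0.14756368] [0.55647917 0.0193578  0.14032381] [0.62103058 0.09949532 0.35346637]
tool delta [0.00158548 0.00157533 0.12033929]
```

Call:
arm_command(
  targets=[
    [[0.0016,0.0016,0.03,0,0,0],[0,0,0.03,0,0,0],[0,0,0.03,0,0,0],[0,0,0.03,0,0,0],[0,0,0,0,0,0],[0,0,0,0,0,0]],
  ],
)

```text
clock: 9.07
position: [0.5782, -0.0414, 0.0957]
ee_rot: [1.875, 2.52, 0.002]
force: [0.3, -0.3, 0.3]
width: 0.458
gripper_force: 0.0
```

Call:
arm_command(
  targets=[
    [[0,0,0,0,0,0],[0,0,0,0,0,0],[0,0,0,0,0,0],[0,0,0,0,0,0],[0,0,0,0,0,0]],
  ],
  jaw=0,
  newtons=30,
)

```text
clock: 9.7
position: [0.5772, -0.0427, 0.0952]
ee_rot: [1.878, 2.519, -0.001]
force: [-3.5, -0.4, 6.7]
width: 0.19
gripper_force: 30.0
```

Run:
```python
from h import *
s,d=load('top'); c=np.array([.5193,-.0754])
for n,a,b,h in [('tip',455,176,.03),('blk near-l',459,218,.048),('blk',485,220,.048),('blk top-r',495,193,.048)]:
    p=ray(s,d,220+a/3.7,140+b/3.7,h)[:2]-c; print(n,np.hypot(*p),np.arctan2(p[1],p[0]))
s=arm.observe(); Rm=R.from_rotvec(s['ee_rot']).as_matrix(); p=s['position']; print(p,s['force'],s['width'],s['clock'])
h=p[:2]-c; r=.066; ph=np.arctan2(h[1],h[0]); print(np.hypot(*h),ph)
a=np.arange(ph,-1.25,-.08); q=np.c_[c[0]+r*np.cos(a),c[1]+r*np.sin(a),0*a+p[2]]
print((np.diff(q,axis=0)@Rm*1e4).round(0).tolist()); print(a.round(2))
```

```text
tip 0.12436168904940434 -0.8725829511995894
blk near-l 0.10470913248189381 -1.1322942251929788
blk 0.12120029590670342 -1.2107140405616248
blk top-r 0.13656991352484935 -1.0953128545752155
[ 0.57722443 -0.04267536  0.0951731 ] [-3.48675077 -0.40146173  6.67012394] 0.1899002966381837 9.7
0.06652925106149472 0.5142516588743702
[[-52.0, 10.0, 0.0], [-52.0, 6.0, 0.0], [-53.0, 1.0, 0.0], [-53.0, -3.0, 0.0], [-52.0, -7.0, 0.0], [-52.0, -11.0, 0.0], [-50.0, -15.0, 0.0], [-49.0, -19.0, 0.0], [-47.0, -23.0, 0.0], [-45.0, -27.0, 0.0], [-43.0, -30.0, 0.0], [-41.0, -34.0, 0.0], [-38.0, -37.0, 0.0], [-35.0, -40.0, 0.0], [-31.0, -42.0, 0.0], [-28.0, -45.0, 0.0], [-24.0, -47.0, 0.0], [-20.0, -49.0, 0.0], [-16.0, -50.0, 0.0], [-12.0, -51.0, 0.0], [-8.0, -52.0, 0.0], [-4.0, -53.0, 0.0]]
[ 0.51  0.43  0.35  0.27  0.19  0.11  0.03 -0.05 -0.13 -0.21 -0.29 -0.37
 -0.45 -0.53 -0.61 -0.69 -0.77 -0.85 -0.93 -1.01 -1.09 -1.17 -1.25]
```

Call:
arm_command(
  targets=[
    [[-0.0052,0.001,0,0,0,0],[-0.0052,0.0006,0,0,0,0],[-0.0053,0.0001,0,0,0,0],[-0.0053,-0.0003,0,0,0,0],[-0.0052,-0.0007,0,0,0,0],[-0.0052,-0.0011,0,0,0,0]],
  ],
)

```text
clock: 10.45
position: [0.585, -0.0718, 0.0951]
ee_rot: [-1.875, -2.518, 0.001]
force: [-7.7, 3.5, 9.6]
width: 0.187
gripper_force: 30.0
```

```bash
cat >> h.py <<'E'
def st():
    s=arm.observe(); c=np.array([.5193,-.0754]); h=s['position'][:2]-c; ph=np.arctan2(h[1],h[0]); e=h/np.hypot(*h); t=np.array([-e[1],e[0]])
    print(s['clock'],'pos',s['position'].round(4),'r',np.hypot(*h).round(4),'ph',ph.round(4),'Frad',(s['force'][:2]@e).round(1),'Ftan(ccw+)',(s['force'][:2]@t).round(1),'Fz',s['force'][2].round(1),'w',s['width'].round(3))
E
python3 -c "from h import *; st()"
```

```text
Traceback (most recent call last):
  File "h.py", line 21, in st
    print(s['clock'],'pos',s['position'].round(4),'r',np.hypot(*h).round(4),'ph',ph.round(4),'Frad',(s['force'][:2]@e).round(1),'Ftan(ccw+)',(s['force'][:2]@t).round(1),'Fz',s['force'][2].round(1),'w',s['width'].round(3))
                                                                                                                                                                                                         ^^^^^^^^^^^^^^^^
AttributeError: 'float' object has no attribute 'round'
```

Call:
arm_command(
  targets=[
    [[-0.005,-0.0022,-0.001,0,0,0],[-0.0049,-0.0019,0,0,0,0],[-0.0047,-0.0023,0,0,0,0],[-0.0045,-0.0027,0,0,0,0],[-0.0043,-0.003,0,0,0,0],[-0.0041,-0.0034,0,0,0,0]],
  ],
)

```text
clock: 11.2
position: [0.5783, -0.1027, 0.0953]
ee_rot: [-1.875, -2.518, 0.0]
force: [-3.9, 6.8, -0.7]
width: 0.19
gripper_force: 30.0
```

```bash
sed -i "s/s\['width'\].round(3)/round(s['width'],3)/" h.py; python3 -c "from h import *; st()"
```

```text
11.2 pos [ 0.5783 -0.1027  0.0953] r 0.065 ph -0.434 Frad -6.4 Ftan(ccw+) 4.5 Fz -0.7 w 0.19
```

Call:
arm_command(
  targets=[
    [[-0.0035,-0.0041,0,0,0,0],[-0.0035,-0.004,0,0,0,0],[-0.0031,-0.0042,0,0,0,0],[0,0,0,0,0,0]],
  ],
)

```text
clock: 11.7
position: [0.5693, -0.1165, 0.0953]
ee_rot: [-1.876, -2.518, 0.001]
force: [-3.4, 3.1, -1.2]
width: 0.184
gripper_force: 30.0
```

```bash
python3 -c "from h import *; st()"
```

```text
11.7 pos [ 0.5693 -0.1165  0.0953] r 0.0647 ph -0.688 Frad -4.6 Ftan(ccw+) 0.2 Fz -1.2 w 0.184
```

Call:
arm_command(
  targets=[
    [[-0.00054,-0.00085,0,0,0,0],[-0.00053,-0.00086,0,0,0,0],[-0.00052,-0.00087,0,0,0,0],[-0.0005,-0.00088,0,0,0,0]],
  ],
)

```text
clock: 12.2
position: [0.5673, -0.1187, 0.0953]
ee_rot: [-1.876, -2.519, -0.001]
force: [-1.3, 6.4, -2.9]
width: 0.19
gripper_force: 30.0
```

Call:
arm_command(
  targets=[
    [[-0.0005,-0.00088,0,0,0,0],[-0.00048,-0.00089,0,0,0,0]],
  ],
)

```text
clock: 12.45
position: [0.5659, -0.1201, 0.0953]
ee_rot: [-1.876, -2.519, -0.001]
force: [-0.5, 5.9, -4.2]
width: 0.186
gripper_force: 30.0
```

```bash
python3 -c "from h import *; st()"
```

```text
12.45 pos [ 0.5659 -0.1201  0.0953] r 0.0646 ph -0.7643 Frad -4.5 Ftan(ccw+) 3.9 Fz -4.2 w 0.186
```

Call:
arm_command(
  targets=[
    [[-0.00024,-0.00044,0,0,0,0],[-0.00024,-0.00044,0,0,0,0],[-0.00024,-0.00044,0,0,0,0],[-0.00023,-0.00045,0,0,0,0]],
  ],
)

```text
clock: 12.95
position: [0.5645, -0.1215, 0.0953]
ee_rot: [-1.876, -2.519, -0.001]
force: [-1.7, 5.7, -3.4]
width: 0.187
gripper_force: 30.0
```

```bash
python3 -c "from h import *; st()"
```

```text
12.95 pos [ 0.5645 -0.1215  0.0953] r 0.0646 ph -0.7949 Frad -5.2 Ftan(ccw+) 2.8 Fz -3.4 w 0.187
```

Call:
arm_command(
  targets=[
    [[-0.00023,-0.00044,0,0,0,0],[-0.00023,-0.00044,0,0,0,0]],
  ],
)

```text
clock: 13.2
position: [0.5638, -0.1222, 0.0953]
ee_rot: [-1.875, -2.519, -0.001]
force: [-1.2, 6.5, -4.2]
width: 0.184
gripper_force: 30.0
```

Call:
arm_command(
  targets=[
    [[-0.00022,-0.00045,0,0,0,0]],
  ],
)

```text
clock: 13.32
position: [0.5636, -0.1224, 0.0953]
ee_rot: [-1.876, -2.519, -0.002]
force: [0.3, 5.9, -5.0]
width: 0.188
gripper_force: 30.0
```

Call:
arm_command(
  targets=[
    [[-0.00022,-0.00045,0,0,0,0]],
  ],
)

```text
clock: 13.45
position: [0.5635, -0.1224, 0.0953]
ee_rot: [-1.875, -2.519, -0.003]
force: [0.4, 7.7, -5.7]
width: 0.191
gripper_force: 30.0
```

```bash
python3 -c "from h import *; st()"
```

```text
13.45 pos [ 0.5635 -0.1224  0.0953] r 0.0645 ph -0.8164 Frad -5.3 Ftan(ccw+) 5.5 Fz -5.7 w 0.191
```

Call:
arm_command(
  targets=[
    [[-0.0002,-0.00045,0,0,0,0]],
  ],
)

```text
clock: 13.58
position: [0.5634, -0.1225, 0.0954]
ee_rot: [-1.875, -2.52, -0.004]
force: [1.9, 7.6, -6.2]
width: 0.189
gripper_force: 30.0
```

Call:
arm_command(
  targets=[
    [[0,0,0,0,0,0]],
  ],
)

```text
clock: 13.7
position: [0.5634, -0.1224, 0.0954]
ee_rot: [-1.875, -2.52, -0.004]
force: [2.1, 7.0, -6.4]
width: 0.185
gripper_force: 30.0
```

```bash
python3 -c "from h import *; st()"
```

```text
13.7 pos [ 0.5634 -0.1224  0.0954] r 0.0645 ph -0.8174 Frad -3.6 Ftan(ccw+) 6.3 Fz -6.4 w 0.185
```

Call:
arm_command(
  targets=[
    [[-0.0004,-0.0009,0,0,0,0]],
  ],
)

```text
clock: 13.82
position: [0.5632, -0.1226, 0.0954]
ee_rot: [-1.875, -2.52, -0.005]
force: [6.2, 9.6, -10.5]
width: 0.19
gripper_force: 30.0
```

Call:
arm_command(
  targets=[
    [[-0.0002,-0.00045,0,0,0,0]],
  ],
)

```text
clock: 13.95
position: [0.5632, -0.1226, 0.0954]
ee_rot: [1.875, 2.521, 0.007]
force: [5.0, 9.2, -10.1]
width: 0.186
gripper_force: 30.0
```

Call:
arm_command(
  targets=[
    [[-0.0002,-0.00045,0,0,0,0],[0,0,0,0,0,0]],
  ],
)

```text
clock: 14.2
position: [0.5632, -0.1226, 0.0954]
ee_rot: [1.874, 2.521, 0.008]
force: [5.8, 9.8, -11.2]
width: 0.186
gripper_force: 30.0
```

```bash
python3 -c "from h import *; st()"
```

```text
14.2 pos [ 0.5632 -0.1226  0.0954] r 0.0645 ph -0.8223 Frad -3.3 Ftan(ccw+) 10.9 Fz -11.2 w 0.186
```

Call:
arm_command(
  targets=[
    [[-0.0004,-0.0009,0,0,0,0],[-0.0002,-0.00045,0,0,0,0]],
  ],
)

```text
clock: 14.45
position: [0.5629, -0.1228, 0.0955]
ee_rot: [1.873, 2.521, 0.01]
force: [10.0, 12.5, -14.9]
width: 0.19
gripper_force: 30.0
```

Call:
arm_command(
  targets=[
    [[-0.0002,-0.00045,0,0,0,0],[-0.0002,-0.00045,0,0,0,0]],
  ],
)

```text
clock: 14.7
position: [0.5628, -0.1229, 0.0955]
ee_rot: [1.872, 2.521, 0.012]
force: [12.4, 13.5, -17.8]
width: 0.194
gripper_force: 30.0
```

```bash
python3 -c "from h import *; st()"
```

```text
14.7 pos [ 0.5628 -0.1229  0.0955] r 0.0644 ph -0.829 Frad -1.6 Ftan(ccw+) 18.3 Fz -17.8 w 0.194
```

Call:
arm_command(
  targets=[
    [[0.0004,0.0009,0,0,0,0],[0.0004,0.0009,0,0,0,0],[0,0,0,0,0,0]],
  ],
)

```text
clock: 15.08
position: [0.5631, -0.1227, 0.0954]
ee_rot: [1.874, 2.521, 0.008]
force: [7.0, 10.1, -12.1]
width: 0.188
gripper_force: 30.0
```

Call:
arm_command(
  targets=[
    [[0,0,0,0,0,0],[0,0,0,0,0,0],[0,0,0,0,0,0],[0,0,0,0,0,0]],
  ],
  jaw=0.042,
)

```text
clock: 15.58
position: [0.5611, -0.1262, 0.0958]
ee_rot: [1.878, 2.518, -0.0]
force: [-0.2, -0.1, 0.1]
width: 0.457
gripper_force: 0.0
```

```bash
python3 -c "from h import *; st(); print(arm.observe()['ee_rot'])"
```

```text
15.575 pos [ 0.5611 -0.1262  0.0958] r 0.0658 ph -0.8831 Frad -0.0 Ftan(ccw+) -0.2 Fz 0.1 w 0.457
[ 1.87762638e+00  2.51811604e+00 -4.01963926e-04]
```

Call:
arm_command(
  targets=[
    [[0,0,-0.03,0,0,0],[0,0,-0.03,0,0,0],[0,0,-0.03,0,0,0],[0,0,-0.03,0,0,0],[0,0,0,0,0,0]],
  ],
)

```text
clock: 16.2
position: [0.5624, -0.1259, 0.2181]
ee_rot: [1.875, 2.515, 0.003]
force: [0.5, 0.1, 0.1]
width: 0.459
gripper_force: 0.0
```

Run:
```python
from h import *
s,d=snap('wrist','w3'); snap('top','t3'); st()
cv2.imwrite('pics/w3b.png',cv2.resize(cv2.imread('pics/w3.png'),(800,600)))
P=cloud(s,d); z=P[...,2]; v,u=np.indices(z.shape); c=np.array([.5193,-.0754])
m=(z>.098)&(z<.107)&(v<250)&(np.hypot(P[...,0]-c[0],P[...,1]-c[1])<.09); h=P[m].mean(0); print('handle',h,m.sum(),np.hypot(*(h[:2]-c)),np.arctan2(h[1]-c[1],h[0]-c[0]))
```

```text
16.3 pos [ 0.5609 -0.126   0.2155] r 0.0655 ph -0.8832 Frad -0.2 Ftan(ccw+) 0.1 Fz 0.2 w 0.457
handle [ 0.56354981 -0.12323747  0.10189984] 359 0.0651649376421516 -0.8243377587829407
```

View pics/w3b.png

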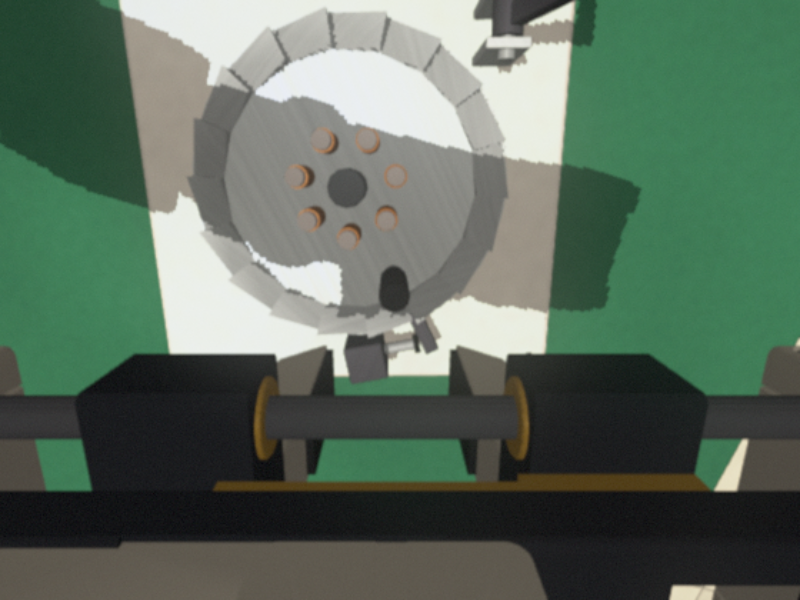

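Call:
arm_command(
  targets=[
    [[0.039,0.02,0,0,0,0],[0.039,0.02,0,0,0,0],[0.039,0.02,0,0,0,0],[0.039,0.021,0,0,0,0],[0.04,0.021,0,0,0,0],[0,0,0,0,0,0]],
  ],
  jaw=0.05,
)

```text
clock: 17.05
position: [0.6019, 0.0961, 0.2145]
ee_rot: [-1.867, -2.523, -0.001]
force: [0.6, -0.7, 0.2]
width: 0.544
gripper_force: 0.0
```

Run:
```python
from h import *
s,d=snap('wrist','w4'); st()
P=cloud(s,d); z=P[...,2]; v,u=np.indices(z.shape)
Rm=R.from_rotvec(s['ee_rot']).as_matrix(); Q=(P-s['position'])@Rm
m=(z>.135)&(z<.16)&(np.abs(Q[...,1])<.06)&(v<250); q=Q[m]; print(m.sum(),np.percentile(q,[2,50,98],axis=0)); 
for lo in np.arange(-.02,.08,.01):
    k=q[(q[:,0]>lo)&(q[:,0]<lo+.01)]
    if len(k)>5: print(round(lo,3),len(k),k[:,1].mean().round(4),k[:,1].min().round(4),k[:,1].max().round(4),k[:,2].min().round(4))
```

```text
17.1 pos [0.602  0.0931 0.2143] r 0.1877 ph 1.1143 Frad -0.7 Ftan(ccw+) -0.9 Fz 0.3 w 0.543
1072 [[-0.01351765 -0.00643712  0.06559835]
 [ 0.00724688 -0.00043147  0.06749118]
 [ 0.02585129  0.00496534  0.07216914]]
-0.02 98 -0.0003 -0.0059 0.0051 0.0655
-0.01 250 -0.0007 -0.0066 0.005 0.0655
0.0 260 -0.0007 -0.0065 0.005 0.0653
0.01 262 -0.0007 -0.0064 0.0049 0.0653
0.02 202 -0.0008 -0.0063 0.0048 0.0653
```

Call:
arm_command(
  targets=[
    [[0,-0.0005,0.025,0,0,0],[0,0,0.025,0,0,0],[0,0,0.021,0,0,0],[0,0,0,0,0,0],[0,0,0,0,0,0]],
  ],
)

```text
clock: 17.73
position: [0.6025, 0.0903, 0.145]
ee_rot: [1.878, 2.518, -0.0]
force: [-0.2, 0.8, 0.4]
width: 0.546
gripper_force: 0.0
```

Call:
arm_command(
  targets=[
    [[0,0,0,0,0,0],[0,0,0,0,0,0],[0,0,0,0,0,0],[0,0,0,0,0,0],[0,0,0,0,0,0]],
  ],
  jaw=0,
  newtons=8,
)

```text
clock: 18.35
position: [0.6024, 0.0912, 0.1447]
ee_rot: [1.877, 2.519, 0.0]
force: [0.1, -0.0, 0.4]
width: 0.128
gripper_force: 8.0
```

Run:
```python
from h import *
st(); a=1.943-np.arange(0,18)*.11; print(a[-1]); p=92*np.c_[-np.cos(a),-np.sin(a)]; print(np.diff(p,axis=0).round(1).tolist())
```

```text
18.35 pos [0.6024 0.0912 0.1447] r 0.1861 ph 1.1082 Frad 0.0 Ftan(ccw+) -0.1 Fz 0.4 w 0.128
0.07299999999999995
[[-9.6, -3.2], [-9.9, -2.1], [-10.1, -1.0], [-10.1, 0.1], [-10.0, 1.2], [-9.8, 2.3], [-9.5, 3.4], [-9.1, 4.4], [-8.6, 5.4], [-7.9, 6.3], [-7.2, 7.1], [-6.3, 7.9], [-5.4, 8.5], [-4.5, 9.1], [-3.4, 9.5], [-2.4, 9.8], [-1.3, 10.0]]
```

Call:
arm_command(
  targets=[
    [[0,-0.0096,-0.0032,0,0,0],[0,-0.0099,-0.0021,0,0,0],[0,-0.0101,-0.001,0,0,0],[0,-0.0101,0.0001,0,0,0],[0,-0.01,0.0012,0,0,0],[0,-0.0098,0.0023,0,0,0],[0,-0.0095,0.0034,0,0,0],[0,-0.0091,0.0044,0,0,0],[0,-0.0086,0.0054,0,0,0],[0,-0.0079,0.0063,0,0,0]],
  ],
)

```text
clock: 19.6
position: [0.511, 0.0639, 0.1274]
ee_rot: [-1.877, -2.519, 0.0]
force: [1.0, 0.0, 0.0]
width: 0.12
gripper_force: 8.0
```

Call:
arm_command(
  targets=[
    [[0,-0.0072,0.0071,0,0,0],[0,-0.0063,0.0079,0,0,0],[0,-0.0054,0.0085,0,0,0],[0,-0.0045,0.0091,0,0,0],[0,-0.0017,0.0047,0,0,0],[0,0,0,0,0,0]],
  ],
)

```text
clock: 20.35
position: [0.4871, 0.0567, 0.0901]
ee_rot: [-1.877, -2.519, 0.001]
force: [-0.6, -0.2, -0.9]
width: 0.124
gripper_force: 8.0
```

```bash
python3 -c "from h import *; st(); print(arm.observe()['force'])"
```

```text
20.35 pos [0.4871 0.0567 0.0901] r 0.136 ph 1.8095 Frad -0.0 Ftan(ccw+) 0.6 Fz -0.9 w 0.124
[-0.60778729 -0.15489574 -0.88036568]
```

Call:
arm_command(
  targets=[
    [[0,-0.0015,0.0045,0,0,0],[0,-0.0014,0.0045,0,0,0],[0,0,0,0,0,0]],
  ],
)

```text
clock: 20.72
position: [0.4848, 0.056, 0.0813]
ee_rot: [-1.877, -2.519, 0.0]
force: [-1.2, 0.3, -0.7]
width: 0.127
gripper_force: 8.0
```

Call:
arm_command(
  targets=[
    [[0,-0.0005,0.002,0,0,0],[0,-0.0005,0.002,0,0,0]],
  ],
)

```text
clock: 20.98
position: [0.484, 0.0558, 0.0775]
ee_rot: [1.877, 2.519, 0.001]
force: [-0.6, 0.8, -0.1]
width: 0.122
gripper_force: 8.0
```

Call:
arm_command(
  targets=[
    [[0,-0.0004,0.002,0,0,0],[0,0,0,0,0,0]],
  ],
)

```text
clock: 21.22
position: [0.4836, 0.0557, 0.0755]
ee_rot: [1.877, 2.519, 0.0]
force: [0.8, -0.2, -0.1]
width: 0.129
gripper_force: 8.0
```

Call:
arm_command(
  targets=[
    [[0,-0.0003,0.002,0,0,0],[0,0,0,0,0,0]],
  ],
)

```text
clock: 21.48
position: [0.4833, 0.0556, 0.0735]
ee_rot: [1.877, 2.519, 0.0]
force: [1.4, 1.4, -0.4]
width: 0.13
gripper_force: 8.0
```

Call:
arm_command(
  targets=[
    [[0,-0.0003,0.002,0,0,0],[0,0,0,0,0,0]],
  ],
)

```text
clock: 21.72
position: [0.483, 0.0555, 0.0714]
ee_rot: [1.877, 2.519, 0.0]
force: [0.9, 0.8, 0.1]
width: 0.122
gripper_force: 8.0
```

Call:
arm_command(
  targets=[
    [[0,-0.0002,0.002,0,0,0],[0,0,0,0,0,0]],
  ],
)

```text
clock: 21.98
position: [0.4828, 0.0554, 0.0694]
ee_rot: [1.877, 2.519, 0.0]
force: [1.2, 0.5, -0.1]
width: 0.126
gripper_force: 8.0
```

Call:
arm_command(
  targets=[
    [[0,-0.0002,0.0015,0,0,0],[0,0,0,0,0,0]],
  ],
)

```text
clock: 22.22
position: [0.4826, 0.0554, 0.068]
ee_rot: [1.877, 2.519, 0.0]
force: [0.8, 1.6, -0.2]
width: 0.13
gripper_force: 8.0
```

Call:
arm_command(
  targets=[
    [[0,-0.0001,0.0015,0,0,0],[0,0,0,0,0,0]],
  ],
)

```text
clock: 22.48
position: [0.4825, 0.0554, 0.0668]
ee_rot: [1.877, 2.519, 0.0]
force: [-0.1, 1.1, 4.3]
width: 0.125
gripper_force: 8.0
```

Call:
arm_command(
  targets=[
    [[0,0,0,0,0,0],[0,0,0,0,0,0],[0,0,0,0,0,0],[0,0,0,0,0,0],[0,0,-0.02,0,0,0],[0,0,-0.04,0,0,0],[0,0,-0.05,0,0,0],[0,0,-0.05,0,0,0],[-0.05,0,-0.03,0,0,0],[-0.05,0,0,0,0,0]],
  ],
  jaw=0.05,
)

```text
clock: 23.72
position: [0.5126, -0.0411, 0.2595]
ee_rot: [1.872, 2.517, 0.004]
force: [-0.5, 0.1, -0.6]
width: 0.546
gripper_force: 0.0
```

Call:
arm_command(
  targets=[
    [[-0.03,0,-0.02,0,0,0],[0,0,0,0,0,0],[0,0,0,0,0,0]],
  ],
)

```text
clock: 24.1
position: [0.5192, -0.0684, 0.2762]
ee_rot: [-1.876, -2.519, -0.0]
force: [1.2, -0.3, 0.1]
width: 0.545
gripper_force: 0.0
```

Run:
```python
from h import *
s,d=snap('wrist','w5'); st()
P=cloud(s,d); z=P[...,2]; v,u=np.indices(z.shape); c=np.array([.5193,-.0754])
X=P[...,:2]-c; m=(z>.098)&(z<.107)&(v<255)&(np.hypot(X[...,0],X[...,1])<.09)
if m.sum(): h=P[m].mean(0)[:2]-c; print('handle',m.sum(),np.hypot(*h),np.arctan2(h[1],h[0]))
yw=.298; xb=X[...,0]*np.cos(yw)+X[...,1]*np.sin(yw); yb=-X[...,0]*np.sin(yw)+X[...,1]*np.cos(yw)
m=(np.abs(xb-.003)<.004)&(yb>.12)&(yb<.15); print('bar top',np.percentile(z[m],[50,90]),m.sum())
cv2.imwrite('pics/w5b.png',cv2.resize(cv2.imread('pics/w5.png'),(800,600)))
```

```text
24.15 pos [ 0.519  -0.068   0.2761] r 0.0074 ph 1.6048 Frad -0.2 Ftan(ccw+) 0.5 Fz -0.9 w 0.544
handle 88 0.060741063491577756 -0.7931134192261607
bar top [0.06896859 0.07010362] 273
```

View pics/w5b.png

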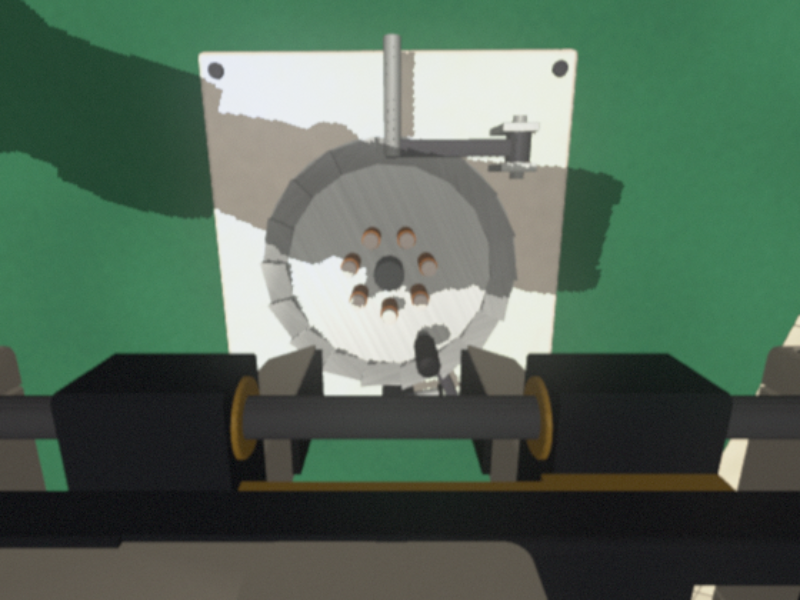

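Call:
arm_command(
  targets=[
    [[-0.0225,0.008,0.02,0,0,0],[-0.0225,0.008,0.02,0,0,0],[-0.0226,0.0079,0.0206,0,0,0],[0,0,0,0,0,0],[0,0,0,0,0,0]],
  ],
  jaw=0.042,
)

```text
clock: 24.78
position: [0.5616, -0.1254, 0.2161]
ee_rot: [-1.874, -2.52, -0.001]
force: [0.3, 0.4, 0.3]
width: 0.463
gripper_force: 0.0
```

Run:
```python
from h import *
s,d=snap('wrist','w6'); st()
c=np.array([.5193,-.0754])
out=[]
for f in ('w3','w6'):
    s,d=load(f); P=cloud(s,d); z=P[...,2]; v,u=np.indices(z.shape); X=P[...,:2]-c
    m=(z>.098)&(z<.107)&(v<250)&(np.hypot(X[...,0],X[...,1])<.09); h=P[m].mean(0)[:2]-c; print(f,'handle',m.sum(),np.hypot(*h),np.arctan2(h[1],h[0]))
    out.append(cv2.resize(d['pixels'][200:275,230:330,::-1],None,fx=4,fy=4,interpolation=cv2.INTER_CUBIC))
cv2.imwrite('pics/cmp.png',np.hstack(out))
```

```text
24.825 pos [ 0.5617 -0.1255  0.2165] r 0.0656 ph -0.8679 Frad -0.6 Ftan(ccw+) -0.4 Fz -0.8 w 0.459
w3 handle 359 0.0651649376421516 -0.8243377587829407
w6 handle 359 0.0651934367123328 -0.8245569229278937
```

View pics/cmp.png

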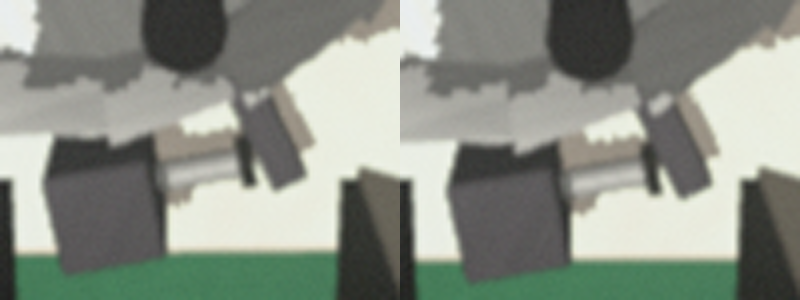

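```bash
python3 -c "from cell import arm; print(arm.sign_off())"
```

```text
the job is handed in; nothing more can be done
None
```

I threw the pawl over, turned the wheel back until its lug sat on the stop screw at an estimated 8 N, then swung the pawl down onto the teeth and let go. The last picture shows the wheel still at the stop, and I handed the job in at about 25 s. I took no final picture of the bottle, rack and beaker, but the arm kept clear of them.

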